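# Pump up the bench crimper

## Robot

A 7-joint arm with a two-finger parallel gripper is mounted at the origin on the work surface. World frame = base frame: x ahead of the robot, y to its left, z up, the work surface at z = 0. Lengths are in m, angles in rad, forces in N, time in s.
With the tool pointing down it reaches from about 0.35 to 0.9 m from the base axis. Payload 7.2 kg.
Tool frame: the origin (TCP) lies at the very end of the fingers, on their centre line; the grasp point (between the pads) lies 19 mm behind it; z points along the fingers, y is the line along which they close (so a half turn about z gives the same grasp; the last joint's range is limited). The gripper opens to 85 mm and grips with 20 to 120 N. Pads are 22 mm wide; open, the fingers measure 114 mm over their backs; the gripper's body (76 mm by 85 mm) begins 54 mm behind the grasp point. The pads swing forward as they close: fully open they stand 13 mm farther back than shut.
Start: joints at [1.181, 0.411, -0.013, 1.596, 0.006, 1.134, -0.082], TCP at [0.198, -0.593, 0.231] pointing down, gripper open.
Joint ranges: [-2.95, 2.95], [-0.29, 1.99], [-1.47, 1.44], [0.14, 2.54], [-1.03, 4.17], [0.13, 1.85], [-2.86, 2.86]. Speed limits (rad/s): [2.39, 2.39, 3.01, 3.01, 3.14, 3.14, 3.14].

## Interface

Orientations are given as a 3x3 rotation matrix whose columns are the frame's x, y, z axes.
In Python, from cell import manip, viewer, job gives the robot as it stands. The module is installed in compiled form; this text tells all that it offers.
- The arm moves only by the shell command python3 -m pendant 'ROWS' [FORCE]. ROWS is text: rows parted by semicolons, each of 5 numbers parted by spaces: the shift along the tool's x, y, z scaled (see below), then the turn about the tool's z scaled (see below), then the closure, from 0 (fully open) to 1 (shut). A call has 1 to 5 rows; each row is the pose to reach, as a shift and turn from the pose commanded when the call began, along the tool's axes at that moment, turning the shorter way round; what a row does not reach only later rows make up. The controller multiplies each number of a shift by 300 mm and each number of a turn by 180 degrees. A row lasts 1/8 s, in which the tool goes at most 62.5 mm and 10.7 degrees, less where a joint would pass 70% of its speed; a pose out of reach is approached as far as the arm can. A call with a number of a shift or a turn outside -1 to 1 is refused whole. A call with a gripper value outside its range is refused whole. The fingers move at their own pace and stop on an object; FORCE is the grip in N (left out, the last holds). Time passes only in rows, so rows that repeat a pose let the fingers close. It gives the time, the measured TCP pose, the force, the opening and the grip force at its end, in the units of the state.
- manip.observe(): the state, without advancing time (a new reading comes with each control period).
- viewer.read_camera(name): name is "side" or "top"; returns (picture, depth): 420x560x3 uint8, red, green, blue; 420x560 float32, m along the optical axis (not along the pixel's ray), 0 where there is no reading.
- viewer.get_calibration(name): a dict with "mtx" (3x3 intrinsics, pixels), "k1" (the pictures are not rectified: a ray, as slopes to the right and down, at radius r is drawn at 1 + k1 r^2 times it, then the intrinsics apply), "R" (3x3) and "t" (3): a world point X has camera coordinates R X + t. Camera axes: x right, y down, z forward; pixel columns grow to the right and rows downward; lengths in m; the calibration is good to about 2 mm. A picture is of the moment at which its call begins. get_calibration takes no time and is no camera call.
- job.job_done(): hands the job in; it is judged then, once.
The state is a dict: "clock": time; "joints": joint angles; "qvel": joint speeds; "tau": joint torques, N m; "position": TCP position; "tool_rot": TCP orientation; "contact_force": force on the tool from outside, world axes, zero at the start; "moment": the same for the moment, N m; "finger_gap": finger opening in m; "grip_force": force on a finger pad.
Only numpy, scipy, OpenCV 4.12 (cv2) and the standard library are available. Lean on these libraries where they do the work, as an engineer would, in place of code of your own. Each camera call takes 0.05 s, during which the arm holds its last target. There are 200 camera calls.

## Task

Pump the bench crimper: press its black mushroom plunger all the way down and let it spring all the way back up, over and over, until the orange indicator pin next to it stands fully out and the whole of its green band shows. Only press the plunger: do not touch the pin, and leave the loose things around the crimper where they are. Finish with the plunger let back up.

Things in the scene. Friction and masses are not known exactly. Their poses are not given: they have to be found in the camera images.
- crimper: hydraulic bench crimper, fixed to the table: steel base 130 (x) x 270 (y) x 14 mm; red pump block 80 x 85 mm, 80 high, with a neck to 105 mm, over which the plunger moves on the axis x = y = 0; at y = +70 mm an aluminium tower, 34 mm across and 95 high, from which the pin rises; at y = -85 mm a grey crimp head holding a copper lug, 106 high. Origin: centre of the base's underside
- plunger_top (a point): centre of the flat top of the black mushroom knob (50 mm across, 18 mm thick, small white dot on top) of the plunger; it moves with it: 160 mm above the table when up, 130 mm when fully down. There is free space above it
- plunger (a joint): how far the plunger is pressed down, m: 0 = up, 0.030 = at its hard bottom stop. Its spring needs 5 N at the top and about 13 N at the bottom, up to 2 N more while it is lifting the pin, and drives it back up by itself as soon as it is let go
- pin (a joint): how far the orange pin has risen, m: 0 = in, 0.045 = fully out; starts anywhere from 0 to 0.022. Ratchet: each full stroke (to the bottom, then up to the top again) lifts it 9 mm (the first 4 to 13 mm) and it stays; so 3 to 5 full strokes are needed. Half strokes do not add up. Once fully out, further strokes do nothing
- pin_tip (a point): tip of the indicator pin: 16 mm thick, orange, with a green band 8 mm high near its foot that comes out of the tower last; 70 mm to the side of the plunger (crimper's +y); 97 mm above the table when in, 142 mm when fully out
- screwdriver: loose screwdriver, blue handle, about 200 mm long, lying on the table near the crimper's front (robot) side. Bystander; origin: underside, middle; its x axis runs along it towards the tip
- lug_cup: loose small clear open cup, 56 mm across, 45 mm high, standing just beyond the crimper's base. Bystander; origin: centre of its underside
- tape_measure: loose yellow tape measure, 70 x 36 x 62 mm high. Bystander; origin: centre of its underside
- water_bottle: loose clear water bottle, 64 mm across, 200 mm high. Bystander; origin: centre of its underside
- tumbler: loose pink drinking tumbler, 94 mm across, 180 mm high. Bystander; origin: centre of its underside
- practice_board: loose wooden practice board, 140 x 190 x 16 mm, lying flat. Bystander; origin: centre of its underside
- pliers: loose pliers with one blue and one red handle, 180 mm long, 60 mm wide, 17 mm high, lying flat. Bystander; origin: underside, middle

How it is judged:
By the outcome, as a careful person would: the job done as asked, in the order asked, and still so for the second after the job is handed in, with the robot touching nothing.
It also fails if it takes over 45 s, if anything falls off the work surface, if the arm or the gripper's body presses on something with over 40 N, if the wrist force passes 120 N, or if a joint passes its speed limit or range.

## Working session

There is one attempt and no reset: what is moved stays moved. The work goes in short steps, Python scripts to look and compute and a shell command to move; the robot and the scene stay as the last step left them, time stands still between calls to the robot, and variables do not carry over. Pictures are saved under pics/ and viewed, at most 10 in all, crops included, and the job is handed in when it is done.

```bash
mkdir -p pics; python3 - <<'E'
from cell import manip, viewer
import cv2,numpy as np
for n in("top","side"):
    p,d=viewer.read_camera(n); cv2.imwrite(f"pics/{n}0.png",p[:,:,::-1]); np.savez(f"{n}0.npz",p=p,d=d)
    print(n,viewer.get_calibration(n))
s=manip.observe(); print(s["clock"],s["position"],s["tool_rot"],s["contact_force"],s["finger_gap"])
E
```

```text
top {'mtx': array([[382.82446507,   0.        , 284.69098122],
       [  0.        , 382.82446507, 203.46960261],
       [  0.        ,   0.        ,   1.        ]]), 'k1': 0.01044633280149705, 'R': array([[-1.48316611e-02, -9.99887828e-01, -2.08631033e-03],
       [-9.80497412e-01,  1.49529208e-02, -1.95962330e-01],
       [ 1.95971545e-01, -8.60824980e-04, -9.80609205e-01]]), 't': array([-0.00793805,  0.49692449,  1.14910754])}
side {'mtx': array([[404.54210882,   0.        , 278.70311942],
       [  0.        , 404.54210882, 213.7981101 ],
       [  0.        ,   0.        ,   1.        ]]), 'k1': -0.06402360907251732, 'R': array([[-0.99791488, -0.06124218,  0.02037882],
       [-0.05029178,  0.53988868, -0.84023268],
       [ 0.04045539, -0.83950558, -0.54184292]]), 't': array([0.47050537, 0.13923074, 1.06721811])}
0.1 [ 0.19751599 -0.59248608  0.23052238] [[ 9.48650182e-01  3.16326634e-01 -5.41175088e-04]
 [ 3.16327087e-01 -9.48649194e-01  1.37163794e-03]
 [-7.94996978e-05 -1.47239292e-03 -9.99998913e-01]] [-0.33128114  0.51120696 -0.23901929] 0.08551947001861328
```

View pics/top0.png

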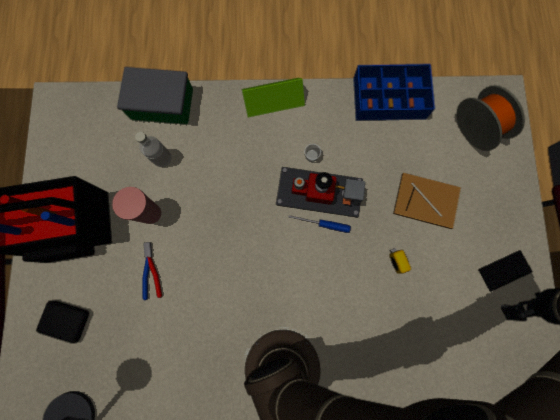

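View pics/side0.png

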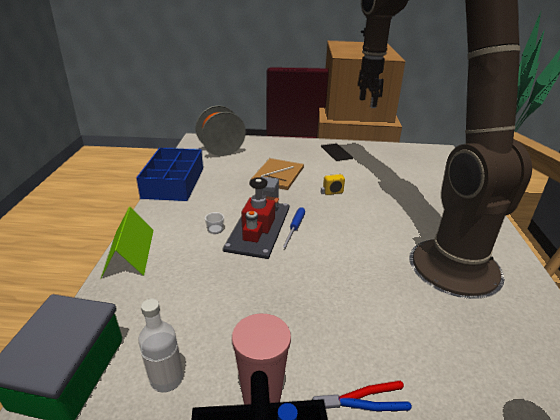

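The top view shows the crimper at about (320,190), with the plunger knob at (324,180) and the pin at (299,183). The gripper is at (515,310). In the side view the knob is at (261,183).

```bash
cat > h.py <<'E'
import numpy as np,cv2
from cell import viewer
def ray(n,u,v):
    c=viewer.get_calibration(n);K=c["mtx"];x=np.array([(u-K[0,2])/K[0,0],(v-K[1,2])/K[1,1]])
    s=x.copy()
    for _ in range(10): s=x/(1+c["k1"]*(s@s))
    return -c["R"].T@c["t"],c["R"].T@np.r_[s,1]
def onz(n,u,v,z):
    o,d=ray(n,u,v);return o+d*(z-o[2])/d[2]
def tri(a,b):
    (o,d),(p,e)=ray(*a),ray(*b);k=np.linalg.lstsq(np.c_[d,-e],p-o,rcond=None)[0]
    x,y=o+d*k[0],p+e*k[1];return (x+y)/2,np.linalg.norm(x-y)
def proj(n,X):
    c=viewer.get_calibration(n);q=c["R"]@X+c["t"];s=q[:2]/q[2];s=s*(1+c["k1"]*(s@s));return c["mtx"][:2,:2]@s+c["mtx"][:2,2]
E
python3 - <<'E'
from h import *
ims=[]
for n,(u,v) in dict(top=(324,185),side=(261,205)).items():
    p=np.load(n+"0.npz")["p"]; x0,y0=u-50,v-50
    im=cv2.resize(p[y0:y0+100,x0:x0+100,::-1],None,fx=4,fy=4,interpolation=cv2.INTER_NEAREST)
    ims.append(im); 
    g=p.astype(int); m=(g.max(2)<45).astype(np.uint8); m[:y0]=0;m[y0+100:]=0;m[:,:x0]=0;m[:,x0+100:]=0
    k,l,st,c=cv2.connectedComponentsWithStats(m)
    for i in range(1,k):
        if st[i,4]>15: print(n,st[i],c[i])
cv2.imwrite("pics/c1.png",np.hstack(ims))
E
```

```text
top [ 277  169   86   48 1647] [315.11961141 195.69641773]
top [316 172  18  21 231] [324.14718615 181.40692641]
top [295 184  11   5  21] [300.52380952 186.80952381]
side [250 178  17  11 129] [258.23255814 183.43410853]
side [269 207  20  48  51] [278.76470588 230.8627451 ]
side [246 216  12   5  19] [251.84210526 218.21052632]
side [223 249  33   6  72] [237.16666667 252.04166667]
```

View pics/c1.png

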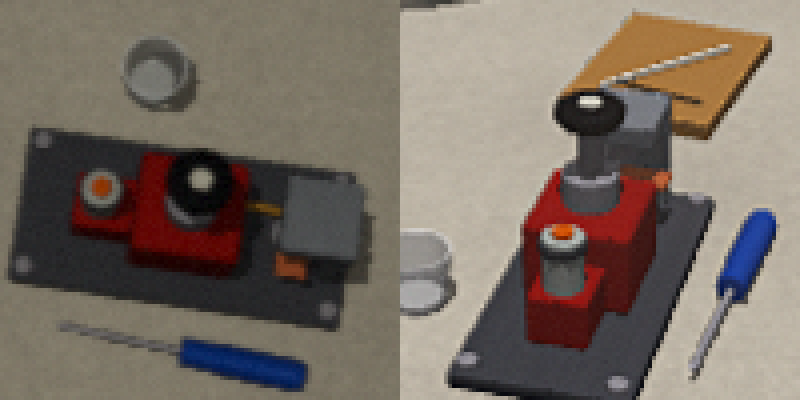

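The crop shows the white dot at top pixel (324.3,179.5) and side pixel (258.8,180.2). The pin tip is orange at top (299.7,181.7) and side (251.8,212.8), and it is nearly in.

```bash
python3 - <<'E'
from h import *
from cell import manip
k,e=tri(("top",324.3,179.5),("side",258.8,180.2));print("knob",k,e, onz("top",324.3,179.5,.16),onz("side",258.8,180.2,.16))
q,e=tri(("top",299.7,181.7),("side",251.8,212.8));print("pin",q,e,np.linalg.norm((q-k)[:2]))
s=manip.observe();T=np.array(s["tool_rot"])
t=(onz("top",324.3,179.5,.16)+onz("side",258.8,180.2,.16))/2;t[2]=.2
a=q-k;print("ang +y axis crimper",np.degrees(np.arctan2(a[1],a[0])),"tool x",np.degrees(np.arctan2(T[1,0],T[0,0])))
d=t-s["position"];print(t,d,T.T@d/.3)
E
```

```text
knob [ 0.54006783 -0.12974771  0.160793  ] 0.0052694372609956115 [ 0.54300053 -0.1300035   0.16      ] [ 0.53754671 -0.12985886  0.16      ]
pin [ 0.55183019 -0.06184566  0.09682327] 0.00410062649623424 0.06891328473500366
ang +y axis crimper 80.1724367643255 tool x 18.44094748698212
[ 0.54027362 -0.12993118  0.2       ] [ 0.34275763  0.4625549  -0.03052238] [ 1.57159387 -1.10111342  0.1032377 ]
```

```bash
python3 -m pendant '0.16 -0.11 0 0 1; 0.32 -0.22 0 0 1; 0.48 -0.33 0 0 1; 0.64 -0.44 0 0 1; 0.79 -0.55 0 0 1' 40; python3 -m pendant '0.16 -0.11 0 0 1; 0.32 -0.22 0 0 1; 0.48 -0.33 0 0 1; 0.64 -0.44 0 0 1; 0.78 -0.55 0 0 1'; python3 - <<'E'
from h import *
from cell import manip
s=manip.observe();T=np.array(s["tool_rot"])
print(s["clock"],s["position"],s["finger_gap"],s["contact_force"],T.T@(np.array([.540,-.130,.165])-s["position"])/.3)
E
```

```text
clock: 0.72
position: [0.3712, -0.3596, 0.2311]
tool_rot: [[0.949, 0.317, -0.0], [0.317, -0.949, 0.0], [-0.0, -0.0, -1.0]]
contact_force: [1.1, -0.3, -0.1]
finger_gap: 0.0001
grip_force: 0.0
clock: 1.35
position: [0.541, -0.1291, 0.231]
tool_rot: [[0.949, 0.317, -0.0], [0.317, -0.949, 0.0], [-0.0, -0.0, -1.0]]
contact_force: [1.0, -1.0, 0.5]
finger_gap: -0.0001
grip_force: 0.0
1.35 [ 0.54099045 -0.12911325  0.23103849] -6.86479004006902e-05 [ 1.02776213 -0.98892377  0.51070487] [-0.00402873  0.00179807  0.22012871]
```

```bash
python3 -m pendant '0 0 0.1 0 1; 0 0 0.2 0 1; 0 0 0.25 0 1; 0 0 0.28 0 1; 0 0 0.31 0 1'; python3 -m pendant '0 0 0.01 0 1; 0 0 0.02 0 1; 0 0 0.03 0 1; 0 0 0.03 0 1'
```

```text
clock: 1.98
position: [0.5392, -0.1305, 0.1389]
tool_rot: [[0.949, 0.316, -0.002], [0.316, -0.949, 0.0], [-0.002, -0.001, -1.0]]
contact_force: [-7.7, 2.7, 12.0]
finger_gap: -0.0
grip_force: 5.9
clock: 2.48
position: [0.5392, -0.1305, 0.1304]
tool_rot: [[0.949, 0.316, -0.002], [0.316, -0.949, 0.0], [-0.001, -0.001, -1.0]]
contact_force: [-8.4, 3.4, 12.5]
finger_gap: 0.0001
grip_force: 6.1
```

```bash
python3 -m pendant '0 0 0.008 0 1; 0 0 0.012 0 1; 0 0 0.012 0 1'; python3 - <<'E'
from h import *
ims=[]
for n,(u,v) in dict(top=(324,185),side=(261,205)).items():
    p,_=viewer.read_camera(n); ims.append(cv2.resize(p[v-50:v+50,u-50:u+50,::-1],None,fx=4,fy=4,interpolation=cv2.INTER_CUBIC))
cv2.imwrite("pics/c2.png",np.hstack(ims))
E
```

```text
clock: 2.85
position: [0.5393, -0.1306, 0.1299]
tool_rot: [[0.949, 0.316, -0.001], [0.316, -0.949, -0.001], [-0.001, 0.001, -1.0]]
contact_force: [-17.2, 4.1, 37.6]
finger_gap: 0.0
grip_force: 19.0
```

View pics/c2.png

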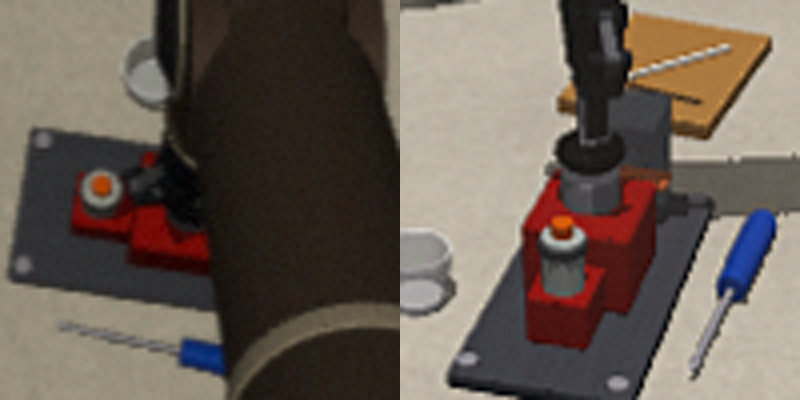

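The plunger is at its bottom stop with the fingers centred on the knob. The pin has risen a little, to side pixel (251,211), and nothing else has moved. Now I'll let it up.

```bash
python3 -m pendant '0 0 -0.08 0 1; 0 0 -0.16 0 1; 0 0 -0.16 0 1; 0 0 -0.16 0 1'; python3 -m pendant '0 0 0.05 0 1; 0 0 0.1 0 1; 0 0 0.13 0 1; 0 0 0.153 0 1; 0 0 0.153 0 1'; python3 -m pendant '0 0 -0.08 0 1; 0 0 -0.153 0 1; 0 0 -0.153 0 1; 0 0 -0.153 0 1'; python3 - <<'E'
from h import *
p,_=viewer.read_camera("side");u,v=261,205
cv2.imwrite("pics/c3.png",cv2.resize(p[v-50:v+50,u-50:u+50,::-1],None,fx=5,fy=5,interpolation=cv2.INTER_CUBIC))
E
```

```text
clock: 3.45
position: [0.54, -0.1312, 0.1735]
tool_rot: [[0.949, 0.316, 0.0], [0.316, -0.949, -0.0], [-0.0, 0.0, -1.0]]
contact_force: [-0.3, -0.1, 0.4]
finger_gap: -0.0
grip_force: 0.0
clock: 4.08
position: [0.5407, -0.1312, 0.1299]
tool_rot: [[0.949, 0.316, 0.001], [0.316, -0.949, -0.001], [0.001, 0.002, -1.0]]
contact_force: [-8.7, 0.9, 32.3]
finger_gap: 0.0002
grip_force: 16.4
clock: 4.58
position: [0.5392, -0.1308, 0.1719]
tool_rot: [[0.949, 0.316, -0.002], [0.316, -0.949, 0.0], [-0.002, -0.001, -1.0]]
contact_force: [-0.6, 0.9, -0.1]
finger_gap: -0.0002
grip_force: 0.0
```

View pics/c3.png

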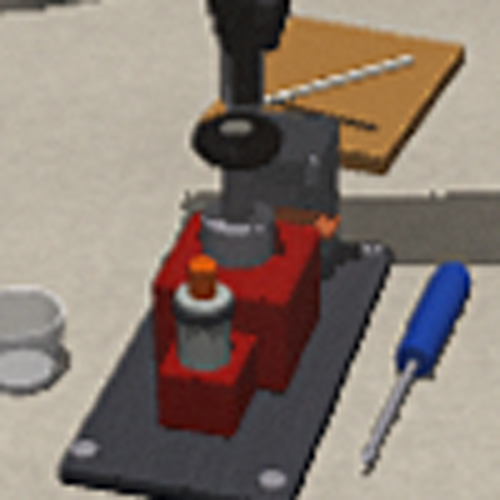

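The plunger is up. The pin stands partly out, with its tip at side pixel (251.5,207) and no green showing yet. I'll make two more strokes.

```bash
python3 -m pendant '0 0 0.05 0 1; 0 0 0.1 0 1; 0 0 0.13 0 1; 0 0 0.153 0 1; 0 0 0.153 0 1'; python3 -m pendant '0 0 -0.08 0 1; 0 0 -0.153 0 1; 0 0 -0.153 0 1; 0 0 -0.153 0 1';python3 -m pendant '0 0 0.05 0 1; 0 0 0.1 0 1; 0 0 0.13 0 1; 0 0 0.153 0 1; 0 0 0.153 0 1'; python3 -m pendant '0 0 -0.08 0 1; 0 0 -0.153 0 1; 0 0 -0.153 0 1; 0 0 -0.153 0 1'; python3 - <<'E'
from h import *
p,_=viewer.read_camera("side");u,v=261,205
cv2.imwrite("pics/c4.png",cv2.resize(p[v-50:v+50,u-50:u+50,::-1],None,fx=5,fy=5,interpolation=cv2.INTER_CUBIC))
E
```

```text
clock: 5.25
position: [0.5406, -0.131, 0.1299]
tool_rot: [[0.949, 0.316, 0.001], [0.316, -0.949, -0.001], [0.001, 0.002, -1.0]]
contact_force: [-9.4, 0.4, 32.5]
finger_gap: 0.0
grip_force: 16.1
clock: 5.75
position: [0.5393, -0.1308, 0.172]
tool_rot: [[0.949, 0.316, -0.002], [0.316, -0.949, 0.0], [-0.002, -0.001, -1.0]]
contact_force: [0.1, 0.5, 0.4]
finger_gap: 0.0001
grip_force: 0.0
clock: 6.38
position: [0.5404, -0.131, 0.1299]
tool_rot: [[0.949, 0.316, 0.001], [0.316, -0.949, -0.001], [0.001, 0.001, -1.0]]
contact_force: [-10.5, 1.8, 34.2]
finger_gap: 0.0
grip_force: 17.1
clock: 6.88
position: [0.5392, -0.1308, 0.1718]
tool_rot: [[0.949, 0.316, -0.002], [0.316, -0.949, 0.0], [-0.002, -0.001, -1.0]]
contact_force: [0.5, 0.9, -0.9]
finger_gap: 0.0001
grip_force: 0.0
```

View pics/c4.png

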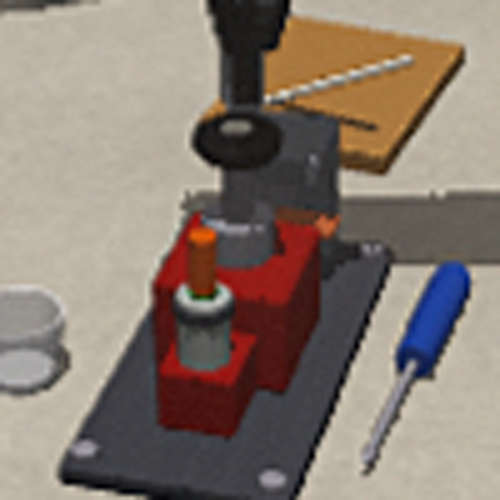

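The pin tip is higher, at crop row 230, with a sliver of green at its foot. One more stroke should do it, and I'll add a second as insurance since extra strokes do nothing.

```bash
python3 -m pendant '0 0 0.05 0 1; 0 0 0.1 0 1; 0 0 0.13 0 1; 0 0 0.153 0 1; 0 0 0.153 0 1'; python3 -m pendant '0 0 -0.08 0 1; 0 0 -0.153 0 1; 0 0 -0.153 0 1; 0 0 -0.153 0 1';python3 -m pendant '0 0 0.05 0 1; 0 0 0.1 0 1; 0 0 0.13 0 1; 0 0 0.153 0 1; 0 0 0.153 0 1'; python3 -m pendant '0 0 -0.08 0 1; 0 0 -0.16 0 1; 0 0 -0.25 0 1; 0 0 -0.3 0 1; 0 0 -0.3 0 1'; python3 - <<'E'
from h import *
p,_=viewer.read_camera("side");u,v=261,205
cv2.imwrite("pics/c5.png",cv2.resize(p[v-50:v+50,u-50:u+50,::-1],None,fx=5,fy=5,interpolation=cv2.INTER_CUBIC))
E
```

```text
clock: 7.55
position: [0.5406, -0.131, 0.1299]
tool_rot: [[0.949, 0.316, 0.001], [0.316, -0.949, -0.001], [0.001, 0.002, -1.0]]
contact_force: [-9.2, 1.6, 31.9]
finger_gap: 0.0001
grip_force: 16.1
clock: 8.05
position: [0.5393, -0.1308, 0.172]
tool_rot: [[0.949, 0.316, -0.002], [0.316, -0.949, 0.0], [-0.002, -0.001, -1.0]]
contact_force: [0.5, 0.9, -0.4]
finger_gap: 0.0003
grip_force: 0.0
clock: 8.68
position: [0.5405, -0.131, 0.1299]
tool_rot: [[0.949, 0.316, 0.001], [0.316, -0.949, -0.001], [0.001, 0.001, -1.0]]
contact_force: [-10.2, 1.2, 34.3]
finger_gap: -0.0
grip_force: 17.1
clock: 9.3
position: [0.5403, -0.1309, 0.2175]
tool_rot: [[0.949, 0.316, 0.0], [0.316, -0.949, -0.0], [0.0, 0.0, -1.0]]
contact_force: [0.1, -0.2, -0.5]
finger_gap: 0.0
grip_force: 0.0
```

View pics/c5.png

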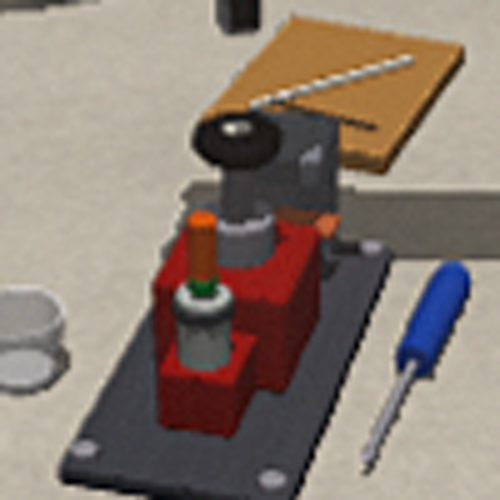

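The plunger is up, the pin tip is at crop (202,216), and a green band shows at its foot. I'll check the tip height against 142 mm.

```bash
python3 - <<'E'
from h import *
from cell import manip
for z in(.097,.133,.142): print(z,[ (proj("side",np.array([.552,-.0618,z]))-[211,155])*5, proj("top",np.array([.552,-.0618,z]))])
p,_=viewer.read_camera("side")
h=cv2.cvtColor(p,cv2.COLOR_RGB2HSV)[190:220,244:260]
g=(h[...,0]>45)&(h[...,0]<85)&(h[...,1]>90);o=(h[...,0]<20)&(h[...,1]>150)
c=8
print("green rows",np.where(g.any(1))[0]+190,g.sum())
for r in range(5,27): print(r+190,p[190+r,250:254].tolist()[1])
E
```

```text
0.097 [array([200.01204956, 287.68023435]), array([299.66766195, 182.30766326])]
0.133 [array([198.88232143, 230.37171099]), array([300.11147514, 179.24783156])]
0.142 [array([198.59575764, 215.71894688]), array([300.22681244, 178.45266677])]
green rows [211 212 213] 11
195 [98, 96, 89]
196 [81, 91, 89]
197 [165, 80, 46]
198 [210, 85, 11]
199 [224, 92, 10]
200 [137, 57, 20]
201 [98, 44, 20]
202 [114, 52, 22]
203 [112, 48, 18]
204 [113, 49, 18]
205 [115, 51, 23]
206 [110, 46, 16]
207 [111, 48, 18]
208 [109, 46, 19]
209 [112, 48, 19]
210 [124, 46, 18]
211 [62, 83, 36]
212 [18, 77, 35]
213 [16, 65, 26]
214 [57, 62, 57]
215 [168, 166, 163]
216 [167, 169, 163]
```

```bash
python3 -c "
from cell import job; print(job.job_done())"
```

```text
the job is handed in; nothing more can be done
None
```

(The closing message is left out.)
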